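# Load the core pins, close the casting mould and hold it shut

### The job

Load and close the aluminium casting mould: take the two steel core pins out of the wooden block and set each upright in the bore of the lower half whose round recess fits its collar, seated fully home. Then put the upper half on the two dowels, the large hole over the large dowel, press it down against the spring pins until the halves meet flush all round, and finish while still holding it pressed shut, because it springs open when let go. Leave everything else on the bench where it is.

Things in the scene. Friction and masses are not known exactly. Their poses are not given: they have to be found in the camera images.
- mould_lower: Lower half of an aluminium casting mould, 72 (x) x 124 (y) mm, screwed to a plywood base 100 x 150 x 12 mm fixed to the bench. Origin: centre of the base's underside; z up, y along the mould towards its large dowel. The flat parting face is 40 mm up. In its middle is a cavity 40 (x) x 74 (y) mm, 8 mm deep, with two bores in the floor.
- parting_lower (a point): Centre of the lower half's parting face; axes as mould_lower.
- bore_large (a point): Seat of the large core pin, 18 mm from the mould's middle towards the large dowel: centre of the bottom of a round recess 26 mm across, 4 mm deep in the cavity floor, 12 mm below the parting face. From it an 11.5 mm bore goes 16 mm down.
- bore_small (a point): Seat of the small core pin, 18 mm from the middle towards the small dowel: as bore_large, but the recess is 20 mm across; the same 11.5 mm bore.
- dowel_large (a point): Foot, on the parting face, of the large upright steel dowel: 12 mm thick, 26 mm high, the top 8 mm a bullet nose; 49.5 mm from the middle, at +y.
- dowel_small (a point): Foot of the small dowel: 8 mm thick, same height and nose; 49.5 mm from the middle, at -y.
- spring_pin_a (a joint): How far this spring pin (8 mm thick, at x = -28 mm, y = 0 of the lower half) is pressed in, in m: 0 = free, 6 mm proud of the parting face; 0.006 = flush. Each pin pushes back with 3 N at first touch, 6.5 N when flush, so the mould opens by 6 mm when let go.
- spring_pin_b (a joint): The same for the spring pin at x = +28 mm.
- mould_upper: Upper half, aluminium, 0.28 to 0.44 kg, loose, right way up on the bench, parting face down. Origin: centre of its underside (parting face); z up, y along it towards the large hole. Plate 72 (x) x 124 (y) x 24 mm; hidden beneath are a cavity 8 mm deep and recesses 19 mm deep for the core pins' tops (20 and 15 mm wide). When shut, the dowels stand 2 mm out of its top.
- upper_grip (a point): Centre of the pour block on top of the upper half, 32 (x) x 50 (y) mm, 24 to 56 mm above the underside, to be gripped across its 32 mm; this point is 40 mm above the underside. A round pour cup on it, 27 mm across, reaches 65 mm.
- parting_upper (a point): Centre of the upper half's underside: the same point and axes as mould_upper.
- hole_large (a point): Centre, at the underside, of the 13.5 mm dowel hole right through the upper half at y = +49.5 mm.
- hole_small (a point): The same for the 9.5 mm dowel hole at y = -49.5 mm.
- core_large: Large steel core pin, 60 g, loose, upright in an end hole of the wooden block. Origin: centre of the underside of its collar, where it seats; z up. Collar 24 mm across, 5 mm thick; above it a core 16 mm across, up to 29 mm above the origin (grip this); below it a spigot 10 mm across, 14 mm long, its foot bevelled.
- core_small: Small steel core pin, 30 g: as the large one, but collar 18 mm and core 11 mm across; the same heights and spigot.
- pin_block: Drilled wooden block 50 (x) x 120 (y) x 24 mm, fixed to the bench, three equal holes 11.5 mm wide, 16 mm deep at y = -40, 0, +40 mm; the core pins stand in the outer two, either way round, collars on the block's top. Origin: centre of its underside; z up.
- weight_a: Not part of the job: a ground steel weight, 30 x 50 x 31 mm, on the pale model base plate (7 mm thick) to the robot's left. Origin: centre of its underside.
- release_can: Not part of the job: a grey spray can, 65 mm across and 190 mm high, of mould release, standing at the back. Origin: centre of its underside.
- glue_bottle: Not part of the job: a small glue bottle, 34 mm across and 92 mm high, standing at the far left. Origin: centre of its underside.

How it is judged:
On the way, in this order (a step that is already met when the one before it is completed fails the run):
1. both core pins stand fully seated, each in its own bore of the lower half, let go, the mould still open (distance between core_large and bore_large below 0.0025 m and angle between each of core_large, core_small's own z axis and vertical below 0.08 rad and distance between core_small and bore_small below 0.0025 m and contact force between the fingers and core_large below 0.2 N and contact force between the fingers and core_small below 0.2 N), for 0.2 s.
2. the upper half sits on both dowels and is pressed shut over the seated pins (z of parting_upper in the frame of parting_lower below 0.0015 m and horizontal distance between hole_large and dowel_large below 0.002 m and horizontal distance between hole_small and dowel_small below 0.002 m and angle between mould_upper's own z axis and vertical below 0.035 rad and distance between core_large and bore_large below 0.0025 m and angle between each of core_large, core_small's own z axis and vertical below 0.08 rad and distance between core_small and bore_small below 0.0025 m), for 0.2 s.
At the end, for the whole second after the job is handed in: Robot still holds the upper half shut (over 4 N on it): parting faces within 1.5 mm, each dowel hole within 2 mm of its dowel's axis, level within 2 degrees, at rest; both core pins upright within 4.5 degrees and within 2.5 mm of their own seats (all of step 2 and contact force between any of the fingers, the arm and mould_upper above 4 N and linear speed of mould_upper below 0.01 m/s); the arm keeps its last pose, push and grip.
It fails at once if the steel weight, spray can or glue bottle is moved by more than 30 mm (distance of any of weight_a, release_can, glue_bottle from where it was at the start of the episode above 0.03 m).
It also fails if it takes over 69 s, if anything falls off the work surface, if the arm or the gripper's body presses on something with over 40 N, if the wrist force passes 120 N, or if a joint passes its speed limit or range.

### The arm

A 6-joint arm with a two-finger parallel gripper is mounted at the origin on a cart in front of the work surface, level with it; the furniture and walls round the work are solid. World frame = base frame: x ahead of the robot, y to its left, z up, the work surface at z = 0. Lengths are in m, angles in rad, forces in N, time in s.
With the tool pointing down it reaches from about 0.325 to 0.775 m from the base axis. Payload 5.5 kg.
Tool frame: the origin (TCP) lies at the very end of the fingers, on their centre line; the grasp point (between the pads) lies 19 mm behind it; x points along the fingers, y is the direction in which the jaws open and shut, and the axes are right-handed (so a half turn about x gives the same grasp; the last joint's range is limited). The gripper opens to 85 mm and grips with 20 to 120 N. Pads are 22 mm wide; open, the fingers measure 114 mm over their backs; the gripper's body (76 mm by 85 mm) begins 54 mm behind the grasp point. The pads swing forward as they close: fully open they stand 13 mm farther back than shut.
Start: joints at [1.068, 0.091, 1.231, -0, 1.82, -0.057], TCP at [0.259, 0.541, 0.231] pointing down, gripper open.
Joint ranges: [-2.87, 2.87], [-0.86, 2.18], [0.17, 2.46], [-1.51, 4.65], [0.06, 2.69], [-2.65, 2.65]. Speed limits (rad/s): [2.57, 2.57, 3.01, 3.14, 3.14, 3.14].

### API

Orientations are given as a unit quaternion [w, x, y, z].
In Python, from bench import env, fingers, planner, capture, camera_info, workorder, get_time, get_qpos, get_joint_vel, get_joint_efforts, get_ee_pos, get_eef_rot, get_contact_force, get_moment, get_opening gives the robot as it stands. Calls block until the motion is done:
- env.goto(position, orientation): joint-space move of the TCP to a pose.
- env.line_to(position, orientation=None, vel=0.15): straight line of the TCP; orientation=None keeps the orientation; vel is the mean speed in m/s.
- env.goto_joints(angles): joint-space move.
- fingers.ungrasp() and fingers.gripper_close(): open the fingers fully, or close them until they stop; the grip force is fixed at half the most.
- env.dwell(seconds).
- planner.ik(position, orientation): joint angles nearest the present ones, or None.
- capture(name): name is "side" or "top"; returns (picture, depth): 480x640x3 uint8, blue, green, red; 480x640 float32, m along the optical axis (not along the pixel's ray), 0 where there is no reading.
- camera_info(name): a dict with "fx", "fy", "cx", "cy" (pixels), "cam_to_world" (4x4, takes a point from camera to world coordinates). Camera axes: x right, y down, z forward; pixel columns grow to the right and rows downward; lengths in m; the calibration is good to about 2 mm. A picture is of the moment at which its call begins. camera_info takes no time and is no camera call.
A pose or a line that the arm cannot do raises env.PlanningError and nothing moves.
- workorder.finish_job(): hands the job in, once; it reports no verdict.
Readings, each from a call of its own:
- get_time(): time.
- get_qpos(): joint angles.
- get_joint_vel(): joint speeds.
- get_joint_efforts(): joint torques, N m.
- get_ee_pos(): TCP position.
- get_eef_rot(): TCP orientation.
- get_contact_force(): force on the tool from outside, world axes, zero at the start.
- get_moment(): the same for the moment, N m.
- get_opening(): finger opening in m.
Only numpy, scipy, OpenCV 4.12 (cv2) and the standard library are available. Lean on these libraries where they do the work, as an engineer would, in place of code of your own. Each camera call takes 0.05 s, during which the arm holds its last target. There are 200 camera calls.

## Working session

There is one attempt and no reset: what is moved stays moved. The work goes in short steps, each a Python script; the robot and the scene stay as the last script left them, time stands still between calls to the robot, and variables do not carry over. Pictures are saved under pics/ and viewed, about 8 in all and at most 12, crops included, and the job is handed in when it is done.

```bash
mkdir -p pics; ls; python3 - <<'E'
from bench import *
import cv2,numpy as np
for n in("side","top"):
    p,d=capture(n); cv2.imwrite(f"pics/{n}0.png",p); np.savez(f"pics/{n}0.npz",p=p,d=d)
    print(n,camera_info(n))
print(get_time(),get_eef_rot(),get_ee_pos(),get_opening())
E
```

```text
pics
side {'fx': 571.5706905799167, 'fy': 571.5706905799167, 'cx': 309.14796028532044, 'cy': 244.9178363805152, 'cam_to_world': array([[-0.87675988, -0.21090086,  0.43221863,  0.10368992],
       [-0.48026229,  0.43123597, -0.76379557,  1.14542641],
       [-0.02530308, -0.87724362, -0.47937813,  0.62438684],
       [ 0.        ,  0.        ,  0.        ,  1.        ]])}
top {'fx': 553.2666357045194, 'fy': 553.2666357045194, 'cx': 312.8296404350912, 'cy': 252.38430662900038, 'cam_to_world': array([[-0.01676781, -0.98889706,  0.14765314,  0.42567029],
       [-0.99947177,  0.01246587, -0.03001289,  0.26854594],
       [ 0.02783903, -0.14807839, -0.98858372,  1.2591172 ],
       [ 0.        ,  0.        ,  0.        ,  1.        ]])}
0.1 [ 0.68943021  0.15566652  0.6897997  -0.15694042] [0.25856089 0.54112429 0.23022038] 0.08544727552105695
```

View pics/top0.png

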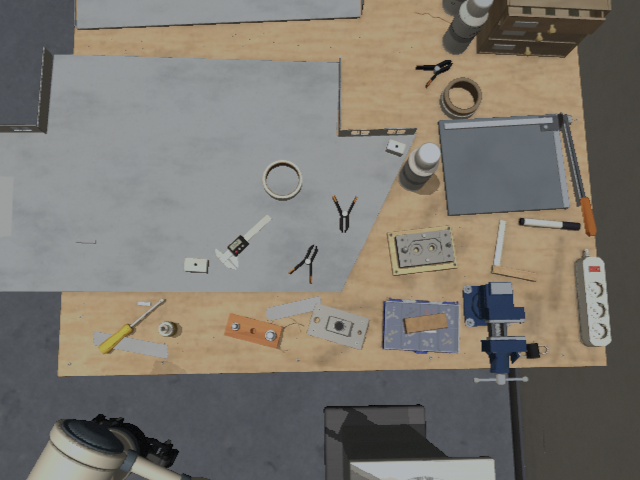

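View pics/side0.png

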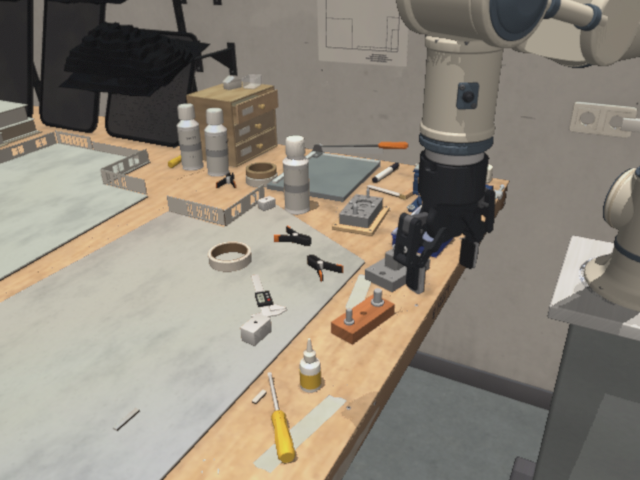

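Top view: pin block (orange) at about (254,330), upper half at (338,325), lower half at (423,250), weight at (197,265), glue at (167,328), can at (425,160). The side view agrees. I'll zoom in on these and compute first positions.

```bash
cat > h.py <<'E'
from bench import *
import cv2,numpy as np
def ray(n,u,v):
    c=camera_info(n);T=c["cam_to_world"]
    return T[:3,3],T[:3,:3]@np.array([(u-c["cx"])/c["fx"],(v-c["cy"])/c["fy"],1.])
def onplane(n,u,v,z):
    o,d=ray(n,u,v); return o+d*(z-o[2])/d[2]
def cloud(n,d):
    c=camera_info(n);T=c["cam_to_world"];v,u=np.mgrid[:480,:640]
    P=np.stack([(u-c["cx"])/c["fx"]*d,(v-c["cy"])/c["fy"]*d,d],-1)
    return P@T[:3,:3].T+T[:3,3]
def pix(n,p):
    c=camera_info(n);T=c["cam_to_world"];q=T[:3,:3].T@(np.asarray(p)-T[:3,3])
    return c["fx"]*q[0]/q[2]+c["cx"],c["fy"]*q[1]/q[2]+c["cy"]
E
python3 - <<'E'
from h import *
t=np.load("pics/top0.npz");p,d=t["p"],t["d"]
P=cloud("top",d)
a=cv2.resize(p[215:360,215:475],None,fx=3,fy=3,interpolation=cv2.INTER_CUBIC)
cv2.imwrite("pics/topz.png",a)
for nm,(u,v) in dict(block=(254,330),upper=(315,325),upblk=(325,325),lower=(400,240),base=(392,235),bench=(380,285),weight=(197,265),can=(428,152),glue=(167,328)).items(): print(nm,P[v,u].round(4))
s=np.load("pics/side0.npz")["p"]
b=np.zeros((560,800,3),np.uint8)
b[:280,:400]=cv2.resize(s[185:255,310:410],None,fx=4,fy=4,interpolation=cv2.INTER_CUBIC)
b[:560,400:]=cv2.resize(s[220:360,320:420],None,fx=4,fy=4,interpolation=cv2.INTER_CUBIC)
cv2.imwrite("pics/sidez.png",b)
E
```

```text
block [0.4389 0.3648 0.0104]
upper [0.4475 0.2289 0.0205]
upblk [0.4471 0.2069 0.0262]
lower [0.633  0.0356 0.0424]
base [0.649  0.0489 0.018 ]
bench [5.363e-01 7.780e-02 3.000e-04]
weight [0.5832 0.4885 0.0368]
can [ 7.873e-01 -1.000e-04  1.907e-01]
glue [0.4456 0.5452 0.0635]
```

View pics/topz.png

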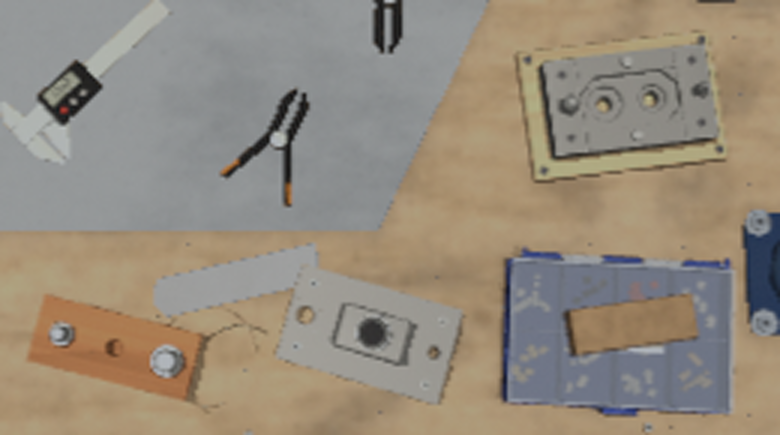

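View pics/sidez.png

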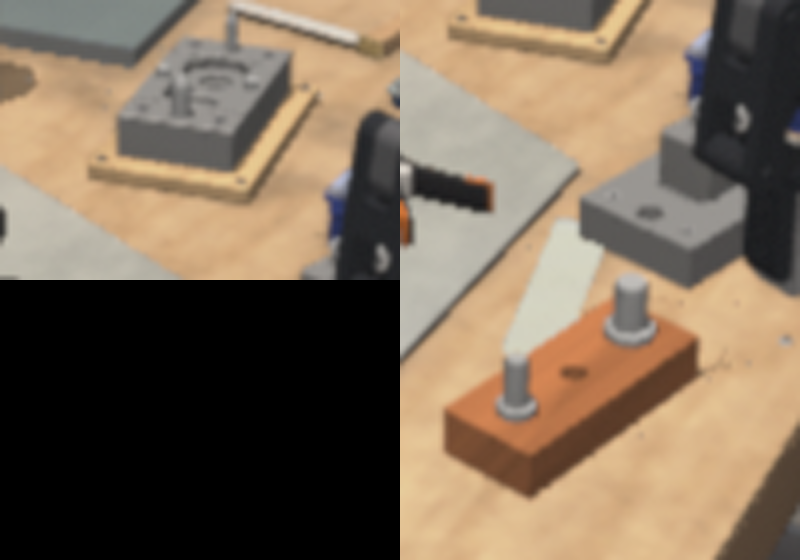

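Both zooms show the large dowel and the large hole on the left (+y). The block's right end holds the large core and its left end the small one. In topz (3x, offset 215) the base corners are at (517,52), (703,33), (727,157), (536,181). The upper plate corners are at (300,265), (463,310), (438,403), (277,355), and the cup is at (373,332).

```bash
cat >> h.py <<'E'
def z2(u,v): return ((u+.5)/3-.5+215,(v+.5)/3-.5+215)
def ground(pts,z,g=None,n="top"):
    q=np.array([z2(*p) for p in pts],np.float32).reshape(-1,1,2)
    if g is not None: q=cv2.cornerSubPix(g,q.copy(),(3,3),(-1,-1),(3,40,.01))
    return np.array([onplane(n,u,v,z)[:2] for u,v in q[:,0]]),q[:,0]
E
python3 - <<'E'
from h import *
p=np.load("pics/top0.npz")["p"]
g=cv2.cvtColor(p,cv2.COLOR_BGR2GRAY); ch={"g":g,"b":p[...,0].copy()}
def rep(nm,pts,z):
    for k in(None,"g","b"):
        w,q=ground(pts,z,None if k is None else ch[k])
        c=w.mean(0); yv=(w[0]+w[3]-w[1]-w[2])/2; xv=(w[0]+w[1]-w[2]-w[3])/2
        print(nm,k,c.round(4),"len",np.linalg.norm(yv).round(4),np.linalg.norm(xv).round(4),"yaw y",np.degrees(np.arctan2(yv[1],yv[0])).round(2),"x",np.degrees(np.arctan2(xv[1],xv[0])).round(2))
# order: TL,TR,BR,BL
rep("base",[(517,52),(703,33),(727,157),(536,181)],.012)
rep("lowface",[(541,63),(701,46),(718,137),(554,158)],.04)
rep("upplate",[(300,265),(463,310),(438,403),(277,355)],.024)
for nm,q,z in(("bores",[(603,103),(651,98)],.026),("holes",[(305,315),(433,352)],.022),("cup",[(373,332)],.063),("cores S,L",[(62,333),(167,360)],.053),("mid",[(114,347)],.022),("collars",[(62,335),(167,360)],.029)):
    print(nm,ground(q,z)[0].round(4).tolist())
# triangulation check of core tops
for a,b in(((167,357),(377.75,290.75)),((62,330),(349,309.2))):
    o1,d1=ray("top",*z2(*a));o2,d2=ray("side",*b)
    t=np.linalg.lstsq(np.stack([d1,-d2],1),o2-o1,rcond=None)[0]
    print("tri",(o1+d1*t[0]).round(4),(o2+d2*t[1]).round(4), "side on z=.053",onplane("side",*b,.053).round(4))
# blob cores by brightness
hsv=cv2.cvtColor(p,cv2.COLOR_BGR2HSV)
m=((hsv[...,1]<70)&(hsv[...,2]>90)).astype(np.uint8); 
sub=m[310:352,222:285]; n,l,s,c=cv2.connectedComponentsWithStats(sub)
for i in range(1,n):
    if s[i,4]>10: u,v=c[i]+(222,310); print("blob",s[i],u,v,onplane("top",u,v,.035).round(4))
E
```

```text
base None [ 0.6148 -0.0192] len 0.1465 0.0988 yaw y 95.8 x 7.01
base g [ 0.6141 -0.0171] len 0.1449 0.0947 yaw y 95.97 x 5.83
base b [ 0.6148 -0.0176] len 0.1468 0.0983 yaw y 95.42 x 6.15
lowface None [ 0.614  -0.0187] len 0.1233 0.071 yaw y 95.99 x 6.48
lowface g [ 0.6128 -0.0172] len 0.1243 0.0728 yaw y 95.62 x 6.1
lowface b [ 0.6139 -0.0179] len 0.1233 0.0723 yaw y 96.21 x 5.79
upplate None [0.4452 0.1784] len 0.1244 0.0695 yaw y 73.18 x -16.17
upplate g [0.4449 0.1788] len 0.1254 0.0669 yaw y 71.54 x -16.62
upplate b [0.4448 0.1789] len 0.1244 0.0698 yaw y 73.46 x -16.61
bores [[0.6147, -0.0024], [0.618, -0.0391]]
holes [[0.4592, 0.2257], [0.4305, 0.1315]]
cup [[0.4452, 0.1787]]
cores S,L [[0.4483, 0.4016], [0.4279, 0.3264]]
mid [[0.4381, 0.3668]]
collars [[0.4473, 0.4042], [0.4279, 0.3276]]
tri [0.43   0.3266 0.0484] [0.4268 0.3254 0.0483] side on z=.053 [0.4242 0.332  0.053 ]
tri [0.4506 0.4021 0.0484] [0.4489 0.4014 0.0483] side on z=.053 [0.446  0.4075 0.053 ]
blob [ 44   0  19  11 177] 274.82485875706215 314.2316384180791 [0.4722 0.3172 0.035 ]
blob [ 9 12  9  8 48] 234.8125 325.6875 [0.4486 0.4047 0.035 ]
blob [43 20 11 11 93] 270.0752688172043 334.81720430107526 [0.4276 0.3279 0.035 ]
```

```bash
cat >> h.py <<'E'
from scipy.spatial.transform import Rotation as Rn
def quat(deg):  # tool down, jaw (tool y) axis along world heading deg
    a=np.radians(deg);c,s=np.cos(a),np.sin(a)
    q=Rn.from_matrix(np.array([[0,c,s],[0,s,-c],[-1,0,0]])).as_quat()
    return [q[3],q[0],q[1],q[2]]
def best(pos,deg):
    r=[]
    for d in(deg,deg+180):
        j=planner.ik(pos,quat(d))
        if j is not None: r.append((np.abs(np.array(j)-get_qpos()).max(),d))
    return quat(min(r)[1])
def st(s=""):
    print(s,"t%.1f"%get_time(),"p",np.round(get_ee_pos(),4),"F",np.round(get_contact_force(),1),"M",np.round(get_moment(),2),"o%.4f"%get_opening())
def snap(tag):
    for n in("side","top"):
        p,d=capture(n); cv2.imwrite(f"pics/{n}{tag}.png",p); np.savez(f"pics/{n}{tag}.npz",p=p,d=d)
E
python3 - <<'E'
from h import *
c=np.array([.4282,.3275]); q=best([*c,.14],-14.2)
env.goto([*c,.14],q); st("above")
env.line_to([*c,.0375],q,vel=.12); st("down")
fingers.gripper_close(); st("closed")
env.dwell(.2); st()
E
```

```text
above t1.2 p [0.4281 0.3282 0.1405] F [ 0.4  0.6 -0.4] M [-0.02  0.    0.01] o0.0851
down t2.2 p [0.4287 0.3279 0.0385] F [-1.1 -0.1  0.7] M [-0.06 -0.01  0.01] o0.0851
closed t2.9 p [0.4279 0.3277 0.0378] F [-2.9  0.2  2.8] M [-0.01  0.54  0.01] o0.0138
 t3.1 p [0.428  0.3277 0.0378] F [-4.2  0.   4.6] M [ 0.08  0.74 -0.01] o0.0129
```

```bash
python3 - <<'E'
from h import *
p=get_ee_pos()
env.line_to([p[0],p[1],.14],vel=.15); env.dwell(.2); st("lift")
snap("1")
for n in("side","top"):
    u,v=map(int,pix(n,np.array(get_ee_pos()))); print(n,u,v)
    im=cv2.imread(f"pics/{n}1.png"); cv2.imwrite(f"pics/{n}1c.png",cv2.resize(im[v-50:v+50,u-50:u+50],None,fx=4,fy=4,interpolation=cv2.INTER_CUBIC))
a=np.hstack([cv2.imread(f"pics/{n}1c.png") for n in("side","top")]); cv2.imwrite("pics/c1.png",a)
E
```

```text
lift t4.1 p [0.4275 0.3273 0.1385] F [-0.3  0.2 -1. ] M [ 0.01 -0.02 -0.  ] o0.0133
side 378 247
top 267 334
```

View pics/c1.png

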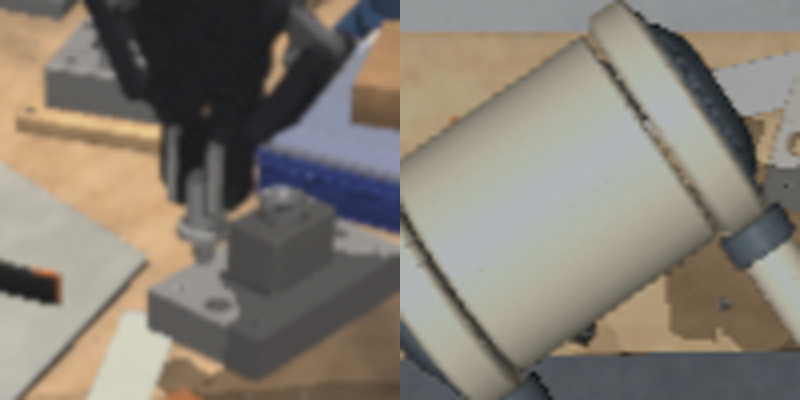

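```bash
python3 - <<'E'
from h import *
e=get_ee_pos()
for dz in(0,-8.5,-13.5,-27.5): print(dz,np.round(pix("side",e+np.array([0,0,dz/1000])),1))
for n,P in dict(coreL0=[.428,.3277,.053]).items(): print(n,np.round(pix("side",P),1))
g=cv2.cvtColor(cv2.imread("pics/side1.png"),cv2.COLOR_BGR2GRAY)
for v in(243,246,249,252,254,256,258,260,262): print(v,g[v,366:392])
g0=cv2.cvtColor(cv2.imread("pics/side0.png"),cv2.COLOR_BGR2GRAY)
print("pic0");
for v in(289,293,297,301,303): print(v,g0[v,366:390])
print(*(np.round(pix("side",[.428,.3277,z]),1) for z in(.053,.04,.029,.024)))
E
```

```text
0 [378.5 247.6]
-8.5 [378.4 251.8]
-13.5 [378.3 254.3]
-27.5 [378.  261.2]
coreL0 [376.7 289.1]
243 [185 184 165 125 114  97  54  36  64  93 102 104  95  88 111 111  97  73
  39  33  33  33  31  31  36  58]
246 [184 182 177 157 115  94  55  40  69  98 109 113 100  88 111 109  94  68
  41  36  35  33  38  68 111 133]
249 [175 174 175 177 178 179 174 161 136 107 110 114 101  88 110 109  96  84
  75  73  93 129 154 157 138 116]
252 [185 186 186 187 186 181 164 128  99 104 111 115 116 112 106  95  90  88
  95 104 100  95  91  89  88  88]
254 [189 187 188 188 184 166 136 138 148 140 134 134 129 117 103  96  88  87
  89  83  73  78  82  86  89  87]
256 [189 189 189 188 186 178 155 124 122 126 131 139 139 140 137 122 103 100
  94  78  73  72  73  74  74  77]
258 [188 189 189 188 186 184 182 179 174 154 121 108 109 108 106 113 133 144
 131  90  74  72  72  73  72  73]
260 [185 186 185 183 180 178 177 178 176 159 119  95  99 100  98 118 147 148
 130  89  74  72  72  73  73  72]
262 [175 178 179 178 176 176 176 177 176 171 149 115 106 110 122 140 148 147
 127  81  72  73  73  73  73  73]
pic0
289 [209 199 180 176 178 181 184 184 183 188 189 189 189 190 193 196 191 186
 168 145 124 104  94  90]
293 [197 184 185 188 191 191 179 142 105 110 125 132 131 123 112 118 158 188
 189 187 187 188 187 186]
297 [172 166 156 154 152 150 143 125 109 113 117 116 115 110 104 122 160 179
 181 181 180 179 179 183]
301 [151 151 150 149 148 154 162 138 115 114 116 114 112 108 103 108 141 157
 126 131 132 137 145 159]
303 [149 148 147 147 136 121 140 159 161 159 160 157 153 163 172 174 155 130
 120 131 133 135 136 135]
[376.7 289.1] [376.5 295. ] [376.3 300. ] [376.3 302.3]
```

```bash
python3 - <<'E'
from h import *
a=np.radians(95.9);y=np.array([np.cos(a),np.sin(a)]);x=np.array([y[1],-y[0]]);c=np.array([.614,-.018])
g=cv2.cvtColor(cv2.imread("pics/side0.png"),cv2.COLOR_BGR2GRAY)
t=cv2.cvtColor(cv2.imread("pics/top0.png"),cv2.COLOR_BGR2GRAY)
for n,s in(("L",1),("S",-1)):
    for cam,im in(("side",g),("top",t)):
        f=[pix(cam,[*(c+s*.0495*y),z]) for z in(.04,.053,.066)]
        print(n,cam,np.round(f,1).tolist())
        u,v=map(int,np.round(f[1])); print(" u0",u-9,"v0",v-9);print(im[v-9:v+10,u-9:u+10])
s=cv2.imread("pics/side0.png")[195:240,320:395];cv2.imwrite("pics/m.png",cv2.resize(s,None,fx=10,fy=10,interpolation=cv2.INTER_CUBIC))
s=cv2.imread("pics/top0.png")[222:280,382:462]
cv2.imwrite("pics/m2.png",cv2.resize(s,None,fx=10,fy=10,interpolation=cv2.INTER_CUBIC))
E
```

```text
L side [[354.4, 213.4], [354.5, 208.4], [354.6, 203.4]]
 u0 346 v0 199
[[135 153 159 161 159 155 151 150 150 149 145 135 129 129 131 124 121 124
  128]
 [153 158 161 166 165 160 153 151 150 144 127 110 108 105  99  90  93  98
   98]
 [161 163 160 163 174 168 155 150 148 135 103  88  94  95  90  94 104 106
  101]
 [165 166 153 139 150 148 142 148 147 129  91  98 121 127 127 128 132 133
  131]
 [167 161 144 122 121 119 126 147 155 151 126 132 143 146 144 141 136 139
  143]
 [166 155 146 137 137 134 132 142 162 168 151 146 148 141 125 117 113 116
  122]
 [158 152 149 149 148 143 130 134 159 166 153 143 147 137 117 119 123 125
  125]
 [152 150 150 150 148 134 110 120 145 151 139 129 139 142 137 135 128 126
  126]
 [150 150 150 149 138 111  92 110 127 131 121 116 133 149 150 145 137 134
  134]
 [150 150 149 148 133  97  87 104 118 121 114 119 141 152 153 150 148 148
  148]
 [145 147 142 142 141 127 115 107 118 118 108 110 126 131 132 129 133 140
  147]
 [145 146 143 143 148 146 134 112 118 116 107 112 130 130 125 122 116 116
  134]
 [130 140 147 148 150 148 135 112 117 117 109 119 145 148
[... 4641 characters left out ...]
 119  84  71  72  82  93 125 130 156 131 125
  130]
 [138 139 112  72 128 141 139 139 126 131 111  94 125 136 140 158 145 132
  131]
 [138 138 125  78 126 141 138 138 137 137 136 137 136 135 140 157 147 135
  133]
 [138 138 138  95 122 139 138 139 138 138 136 136 136 135 138 155 151 137
  131]
 [138 138 136 115 128 138 138 137 138 137 138 136 136 136 139 152 155 138
  127]
 [137 135 119 130 134 138 138 138 137 137 138 136 136 136 135 134 153 140
  128]
 [137 107 110 132 129 134 138 138 138 137 137 136 136 135 135 128 152 138
  127]
 [123 119 133 138 131 136 139 138 137 137 135 136 137 136 136 140 158 141
  132]
 [124 132 138 138 125 135 140 139 138 136 117 117 132 136 136 148 159 144
  138]]
```

View pics/m.png

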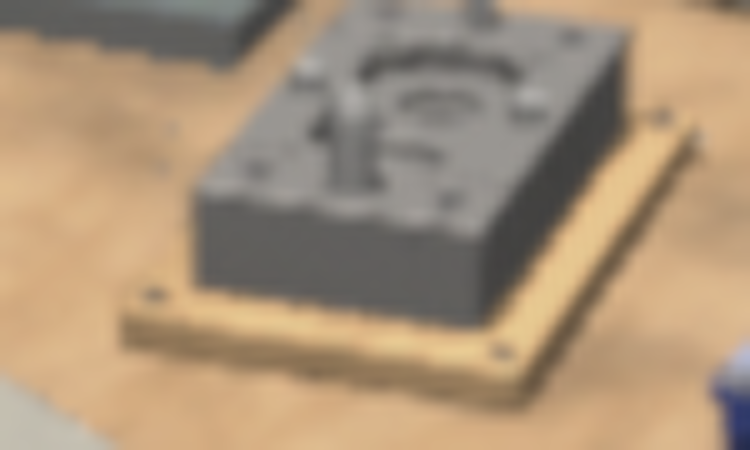

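View pics/m2.png

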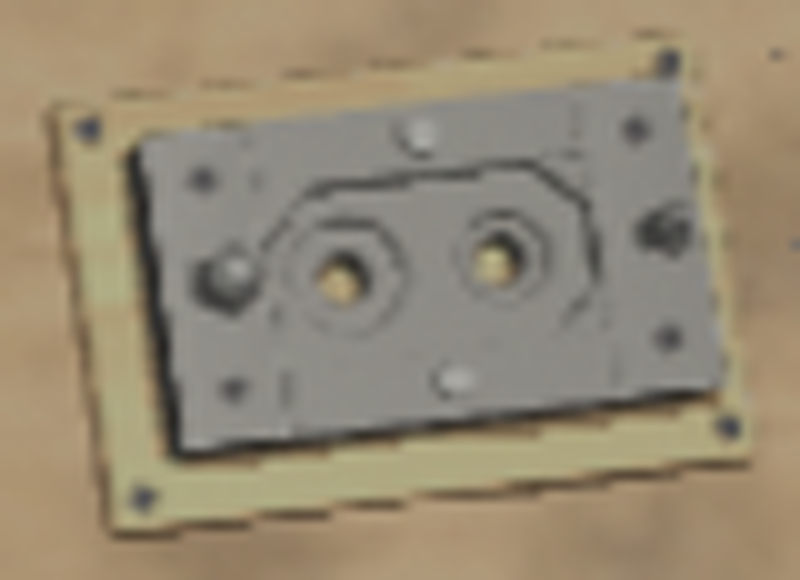

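m.png and m2.png show the lower half clearly: spring pins at (418,135) and (457,380), recess circles at (345,275) for the large and (503,258) for the small, in m2 (10x, offset 382,222). In the side view the dowels lie within 0.7 px of the prediction.

```bash
python3 - <<'E'
from h import *
f=lambda u,v,z:onplane("top",382+(u+.5)/10-.5,222+(v+.5)/10-.5,z)[:2]
sp=[f(418,135,.046),f(457,380,.046)]; print("spring",np.round(sp,4).tolist(),"mid",np.mean(sp,0).round(4),np.linalg.norm(sp[0]-sp[1]))
rc=[f(345,275,.031),f(503,258,.031)]; print("rec",np.round(rc,4).tolist(),"mid",np.mean(rc,0).round(4),np.linalg.norm(rc[0]-rc[1]))
w=np.array([f(*p,.04) for p in((140,140),(683,78),(722,390),(178,452))]);print("face",w.mean(0).round(4))
w=np.array([f(*p,.012) for p in((52,105),(683,38),(748,463),(112,532))]);print("base",w.mean(0).round(4))
sc=np.array([f(*p,.012) for p in((88,128),(668,62),(728,427),(144,497))]);print("screws",sc.mean(0).round(4))
sc=np.array([f(*p,.04) for p in((203,180),(636,129),(669,338),(234,388))]);print("face screws",sc.mean(0).round(4),sc)
d=sc[0]+sc[3]-sc[1]-sc[2];print(np.degrees(np.arctan2(d[1],d[0])))
E
```

```text
spring [[0.643, -0.0167], [0.5875, -0.0229]] mid [ 0.6153 -0.0198] 0.055836336092171736
rec [[0.6138, -0.0021], [0.6172, -0.0383]] mid [ 0.6155 -0.0202] 0.0362800774432291
face [ 0.6146 -0.0197]
base [ 0.6146 -0.0188]
screws [ 0.6159 -0.0207]
face screws [ 0.6159 -0.0208] [[ 0.63438859  0.03095968]
 [ 0.64488143 -0.06763841]
 [ 0.59719614 -0.07259373]
 [ 0.58716362  0.02591924]]
95.94484066673758
```

```bash
cat >> h.py <<'E'
CL=np.array([.6149,-.0200]);AY=np.radians(95.9);Y=np.array([np.cos(AY),np.sin(AY)]);X=np.array([Y[1],-Y[0]])
def servo(xy,z,q,vel=.1):
    "line, then one correction of the controller's static offset"
    t=np.array([*xy,z]); env.line_to(t,q,vel=vel); e=t-get_ee_pos()
    env.line_to(t+e,q,vel=.05); return t+e
def down(cmd,z1,q,fmax,step=.002,vel=.03):
    "step the command down until z1 or until the push exceeds fmax"
    F0=np.array(get_contact_force()); c=np.array(cmd)
    while c[2]>z1+1e-5:
        c[2]=max(c[2]-step,z1); env.line_to(c,q,vel=vel)
        F=np.array(get_contact_force())-F0
        if F[2]>fmax: break
    return c,F
E
python3 - <<'E'
from h import *
xy=CL+.018*Y; q=best([*xy,.14],5.9)
env.goto([*xy,.14],q); st("over")
c=servo(xy,.062,q); env.dwell(.1); st("near")
c,F=down(c,c[2]-.0195,q,5); st("down"); print("cmd",c.round(4),"F",F.round(1)); print(q)
E
```

```text
over t5.6 p [ 0.6129 -0.0011  0.1401] F [-0.2 -0.3 -0.5] M [-0.02  0.02 -0.05] o0.0133
near t6.9 p [ 0.6127 -0.0021  0.0615] F [-0.6 -0.2 -0.8] M [ 0.01 -0.01  0.03] o0.0130
down t9.4 p [ 0.6126 -0.0021  0.0418] F [1.6 0.6 1.3] M [ 0.04 -0.24  0.01] o0.0134
cmd [ 0.6125 -0.0021  0.0415] F [2.2 0.8 2.1]
[np.float64(0.5250696469962931), np.float64(0.473605179240249), np.float64(0.525069646996293), np.float64(-0.473605179240249)]
```

```bash
python3 - <<'E'
from h import *
q=get_eef_rot(); p=np.array([.6128,-.0021,.0410]); env.line_to(p,q,vel=.03); st("seat")
fingers.ungrasp(); st("open")
env.line_to([p[0],p[1],.15],q,vel=.2)
c=np.array([.4472,.4044]); q=best([*c,.14],-14.2)
env.goto([*c,.14],q); st("above S")
snap("2")
s=cv2.imread("pics/side2.png");t=cv2.imread("pics/top2.png")
a=cv2.resize(s[180:240,310:400],(720,480),interpolation=cv2.INTER_CUBIC); cv2.imwrite("pics/v2.png",a)
servo(c,.0375,q,vel=.15); st("down")
fingers.gripper_close(); env.dwell(.15); st("closed")
p=get_ee_pos(); env.line_to([p[0],p[1],.14],q,vel=.15); env.dwell(.1); st("lift"); snap("3")
e=get_ee_pos(); print(np.round([pix("side",e+[0,0,z]) for z in(-.0215,-.0275)],1))
g=cv2.cvtColor(cv2.imread("pics/side3.png"),cv2.COLOR_BGR2GRAY);u,v=map(int,pix("side",e-[0,0,.0215])); print(u-10,v-4); print(g[v-4:v+5,u-10:u+11])
E
```

```text
seat t9.6 p [ 0.6127 -0.0021  0.0417] F [-2.2 -0.3  5.8] M [ 0.06  0.29 -0.01] o0.0134
open t10.3 p [ 0.6128 -0.0021  0.041 ] F [-0.  -1.   0.2] M [-0.05  0.01  0.  ] o0.0855
above S t12.6 p [0.4478 0.4036 0.1397] F [ 0.1 -0.4 -0.7] M [-0.04 -0.02  0.  ] o0.0856
down t13.8 p [0.447  0.4044 0.0374] F [-0.6  0.3  0.1] M [ 0.    0.01 -0.03] o0.0854
closed t14.7 p [0.4466 0.4041 0.0364] F [-0.  -0.2  1.8] M [ 0.02 -0.03 -0.  ] o0.0078
lift t15.6 p [0.446  0.4036 0.138 ] F [ 0.1 -1.  -0.7] M [0.03 0.   0.01] o0.0083
[[350.2 276.6]
 [350.2 279.6]]
340 272
[[ 62  66  91 138 156 128 135 147 146 141 123  93  89  92  95  94 109 150
  173 180 182]
 [145 144 148 161 161 127 121 131 137 136 123 100  95  94  94 114 149 171
  177 182 184]
 [181 179 177 178 173 158 142 119 115 117 114 107  98  96 115 152 172 177
  179 184 189]
 [184 183 182 182 182 178 158 116 103 107 106 101  95 113 153 174 178 181
  188 196 201]
 [183 183 183 184 184 182 158 108  96 101 101 100 106 141 172 178 179 184
  196 208 209]
 [183 183 184 184 184 181 158 106  95 100 101 101 117 154 173 175 178 189
  203 209 211]
 [181 181 182 183 183 181 160 114  97 100 101 100 121 156 173 175 179 192
  207 209 210]
 [181 182 182 183 184 182 165 128 102 101 103 112 140 170 179 180 184 197
  210 211 211]
 [182 182 183 184 183 175 151 114 100 112 119 140 166 179 183 185 192 204
  210 211 211]]
```

View pics/v2.png

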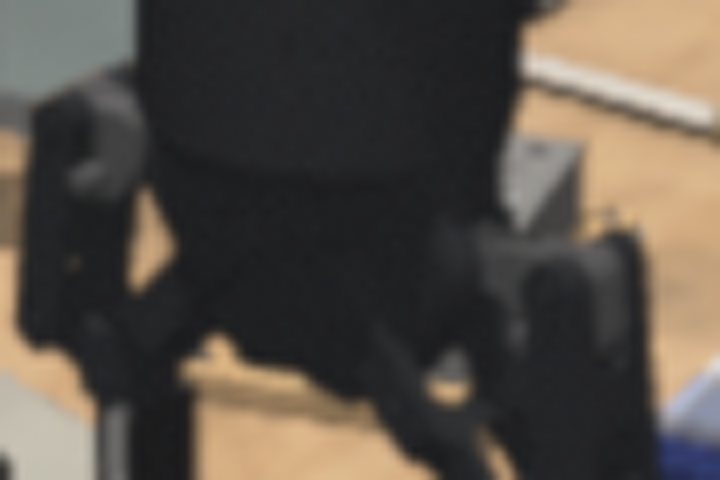

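```bash
python3 - <<'E'
from h import *
R0=Rn.from_quat(np.roll(get_eef_rot(),-1)).as_matrix()
off=R0.T@(.001*np.array([.245,.97,0]))
xy=CL-.018*Y; q=best([*xy,.14],5.9)
R1=Rn.from_quat(np.roll(q,-1)).as_matrix(); o=(R1@off)[:2]; print("shift",o)
xy=xy-o
env.goto([*xy,.14],q); st("over")
c=servo(xy,.062,q,vel=.15); env.dwell(.1); st("near")
c,F=down(c,c[2]-.0195,q,5); st("down"); print("cmd",c.round(4),"F",F.round(1))
E
```

```text
shift [-0.0001033   0.00099511]
over t17.4 p [ 0.6169 -0.0379  0.14  ] F [-0.6  0.3 -0.2] M [ 0.01 -0.04 -0.02] o0.0082
near t18.5 p [ 0.6168 -0.0393  0.062 ] F [ 0.3  0.1 -0.6] M [-0.   -0.01 -0.01] o0.0085
down t21.0 p [ 0.6163 -0.0392  0.0415] F [ 0.1  0.1 -0.1] M [-0.02  0.01  0.03] o0.0080
cmd [ 0.6165 -0.0392  0.0417] F [-0.2 -0.1  0.4]
```

```bash
python3 - <<'E'
from h import *
q=get_eef_rot(); c=np.array([.6165,-.0392,.0417])
c,F=down(c,.039,q,4,step=.001); st("seat"); print(c,F.round(1))
fingers.ungrasp(); st("open")
env.line_to([c[0],c[1],.15],q,vel=.2)
u=np.array([.4445,.1785]); q=best([*u,.2],-16.6)
env.goto([*u,.2],q); st("over upper")
snap("4")
t=cv2.imread("pics/top4.png");s=cv2.imread("pics/side4.png")
a=cv2.resize(t[222:280,382:462],(552,400),interpolation=cv2.INTER_CUBIC)
b=cv2.resize(s[170:250,310:400],(450,400),interpolation=cv2.INTER_CUBIC)
cv2.imwrite("pics/v4.png",cv2.resize(np.hstack([a,b]),(800,320)))
E
```

```text
seat t21.7 p [ 0.6168 -0.0392  0.0403] F [-2.9  0.6  6.8] M [ 0.05  0.48 -0.01] o0.0081
[ 0.6165 -0.0392  0.039 ] [-3.   0.5  7. ]
open t22.4 p [ 0.6164 -0.0392  0.0388] F [0.6 0.2 1. ] M [ 0.01 -0.02  0.05] o0.0852
over upper t24.2 p [0.4447 0.178  0.199 ] F [-0.2  0.9  0.7] M [ 0.07  0.   -0.03] o0.0854
```

View pics/v4.png

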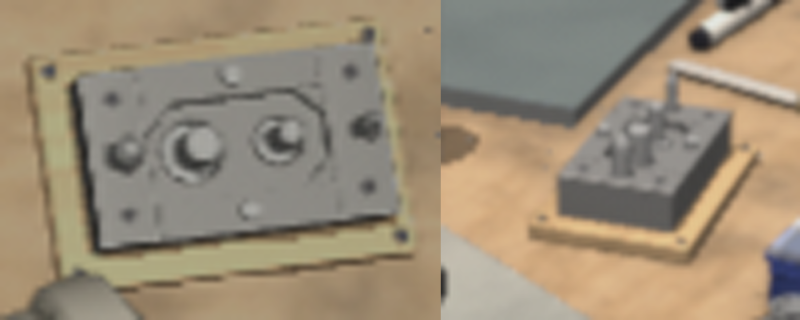

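Both cores stand upright in their recesses and the spring pins and dowels are clear, so the next job is gripping the upper half.

```bash
python3 - <<'E'
from h import *
u=np.array([.4446,.1786]); q=best([*u,.2],-16.8)
servo(u,.0275,q,vel=.18); st("down")
fingers.gripper_close(); env.dwell(.2); st("closed")
p=get_ee_pos(); env.line_to([p[0],p[1],.15],q,vel=.15); env.dwell(.2); st("lift"); snap("5")
e=get_ee_pos(); R=Rn.from_quat(np.roll(get_eef_rot(),-1)).as_matrix(); print(R.round(3))
a=np.radians(73.2);y=np.array([np.cos(a),np.sin(a),0]);x=np.array([y[1],-y[0],0])
zu=e[2]-p[2]
for n in("side","top"):
    print(n,{k:np.round(pix(n,[e[0],e[1],zu+h]+np.array(v)),1).tolist() for k,v,h in(("holeL",.0495*y,.024),("c++",.062*y+.036*x,.024),("c-+",.062*y-.036*x,.024),("b++",.062*y+.036*x,0),("b-+",.062*y-.036*x,0),("c--",-.062*y-.036*x,.024),("b--",-.062*y-.036*x,0))})
s=cv2.imread("pics/side5.png");uu,v=map(int,pix("side",e)); print(uu-60,v-40)
cv2.imwrite("pics/v5.png",cv2.resize(s[v-40:v+50,uu-60:uu+60],(800,600),interpolation=cv2.INTER_CUBIC))
E
```

```text
down t25.7 p [0.4442 0.1786 0.027 ] F [ 0.3 -0.1 -0.1] M [-0.   -0.02  0.01] o0.0857
closed t26.4 p [0.4439 0.1785 0.0265] F [-1.1  0.3  2.2] M [-0.01  0.13 -0.02] o0.0311
lift t27.6 p [0.4434 0.1783 0.1488] F [-1.  -1.  -3.3] M [ 0.05 -0.01 -0.04] o0.0313
[[-0.001  0.957 -0.289]
 [-0.    -0.289 -0.957]
 [-1.    -0.001  0.001]]
side {'holeL': [384.6, 217.3], 'c++': [365.8, 213.9], 'c-+': [395.6, 225.3], 'b++': [365.5, 225.0], 'b-+': [395.0, 236.8], 'c--': [434.6, 204.5], 'b--': [433.7, 215.5]}
top {'holeL': [318.5, 318.6], 'c++': [317.3, 299.5], 'c-+': [307.5, 334.4], 'b++': [316.9, 300.2], 'b-+': [307.3, 334.4], 'c--': [367.5, 351.6], 'b--': [366.1, 351.2]}
340 167
```

View pics/v5.png

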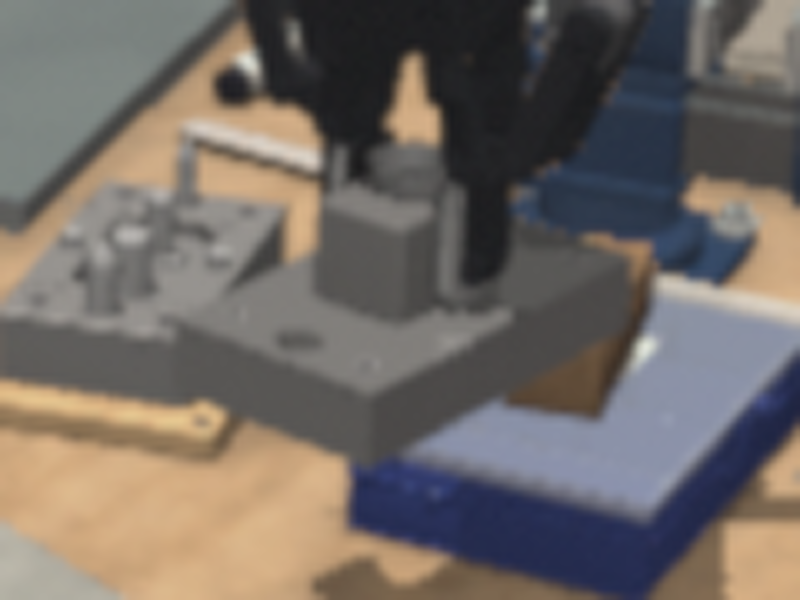

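The held half is level and centred: its corners at (395,225) and (366,214) and its hole at (384.6,217.6) are within about 1 px of prediction. Next I lower it onto the dowels.

```bash
python3 - <<'E'
from h import *
q=quat(5.9); print(np.abs(np.array(planner.ik([*CL,.15],q))-get_qpos()).max())
env.goto([*CL,.15],q); st("over")
c=servo(CL,.098,q,vel=.1); env.dwell(.1); st("near")
for z in(.090,.084,.079,.0745):
    c,F=down(c,c[2]-(get_ee_pos()[2]-z),q,6,step=.003); st(z); print(" F",F.round(1))
    if F[2]>6: break
print(c)
E
```

```text
0.7951542279525994
over t28.7 p [ 0.6146 -0.0191  0.15  ] F [-0.7 -0.7 -2.9] M [ 0.05  0.03 -0.03] o0.0310
near t29.8 p [ 0.615  -0.0203  0.0981] F [ 1.  -0.  -3.8] M [-0.01 -0.03 -0.01] o0.0312
0.09 t30.5 p [ 0.6147 -0.0202  0.0892] F [-0.4  0.6 -4.5] M [-0.01 -0.03 -0.02] o0.0306
 F [-1.4  0.6 -0.7]
0.084 t31.0 p [ 0.6146 -0.0202  0.084 ] F [-0.3  0.2 -2.9] M [ 0.02 -0.02 -0.03] o0.0312
 F [ 0.1 -0.4  1.6]
0.079 t31.5 p [ 0.6147 -0.0202  0.079 ] F [-0.1  0.3 -2.4] M [ 0.03 -0.   -0.03] o0.0309
 F [0.2 0.1 0.5]
0.0745 t32.0 p [ 0.6147 -0.0202  0.0746] F [-0.7 -0.5 -3.3] M [-0.01  0.    0.02] o0.0312
 F [-0.6 -0.8 -0.9]
[ 0.61477666 -0.02024259  0.07471779]
```

Both dowels are engaged with almost no side force, so I press it shut.

```bash
python3 - <<'E'
from h import *
q=quat(5.9); c=np.array([.61478,-.02024,.0747])
for i in range(25):
    c[2]-=.0012 if i<5 else .0007; env.line_to(c,q,vel=.02); F=get_contact_force()
    print("%.4f"%c[2],end=" "); st()
    if F[2]>32: break
env.dwell(.4); st("hold"); snap("6")
t=cv2.imread("pics/side6.png");u,v=map(int,pix("side",[*CL,.05]))
cv2.imwrite("pics/v6.png",cv2.resize(t[v-35:v+40,u-50:u+50],(800,600),interpolation=cv2.INTER_CUBIC))
E
```

```text
0.0735  t32.3 p [ 0.6147 -0.0202  0.0734] F [ 0.1  0.4 -3.8] M [ 0.02  0.01 -0.07] o0.0310
0.0723  t32.5 p [ 0.6149 -0.0202  0.0725] F [ 0.1  0.3 -2.2] M [-0.01 -0.01  0.02] o0.0309
0.0711  t32.8 p [ 0.6149 -0.0203  0.072 ] F [-1.6  0.2  2.5] M [0.04 0.38 0.05] o0.0311
0.0699  t33.0 p [ 0.615  -0.0203  0.0705] F [-1.8 -0.5  4.5] M [0.   0.48 0.03] o0.0311
0.0687  t33.3 p [ 0.6149 -0.0202  0.0693] F [-1.9  0.4  5.8] M [0.07 0.56 0.02] o0.0309
0.0680  t33.5 p [ 0.615  -0.0203  0.0688] F [-3.6  0.4  6.1] M [ 0.    0.62 -0.02] o0.0310
0.0673  t33.8 p [ 0.615  -0.0203  0.0683] F [-3.2  0.   6.7] M [ 0.03  0.69 -0.02] o0.0311
0.0666  t34.0 p [ 0.615  -0.0203  0.0677] F [-2.8  0.6  8. ] M [ 0.04  0.78 -0.01] o0.0310
0.0659  t34.3 p [ 0.615  -0.0203  0.0672] F [-4.  -0.6  7.8] M [0.08 0.81 0.01] o0.0312
0.0652  t34.5 p [ 0.615  -0.0203  0.0666] F [-5.  -0.1  9.1] M [ 0.05  0.88 -0.01] o0.0314
0.0645  t34.8 p [ 0.615  -0.0203  0.0665] F [-5.4  0.4 11.4] M [0.09 1.13 0.01] o0.0312
0.0638  t35.0 p [ 0.615  -0.0203  0.0665] F [-6.5  1.  13.7] M [ 0.07  1.43 -0.02] o0.0311
0.0631  t35.3 p [ 0.6151 -0.0203  0.0664] F [-8.4  1.1 17.2] M [0.01 1.79 0.02] o0.0312
0.0624  t35.5 p [ 0.6151 -0.0203  0.0664] F [-9.8  1.2 19.6] M [ 0.11  2.04 -0.07] o0.0311
0.0617  t35.8 p [ 0.6151 -0.0203  0.0665] F [-11.3   1.   21.6] M [ 0.08  2.34 -0.03] o0.0312
0.0610  t36.0 p [ 0.6151 -0.0203  0.0664] F [-12.1   0.6  25.3] M [ 0.19  2.65 -0.06] o0.0314
0.0603  t36.3 p [ 0.6151 -0.0203  0.0664] F [-13.6   1.   27.5] M [ 0.14  2.99 -0.04] o0.0313
0.0596  t36.5 p [ 0.6151 -0.0203  0.0664] F [-15.1   0.2  29.9] M [ 0.15  3.26 -0.03] o0.0311
0.0589  t36.8 p [ 0.6151 -0.0203  0.0664] F [-17.4   1.3  33.4] M [ 0.14  3.57 -0.07] o0.0309
hold t37.2 p [ 0.6151 -0.0203  0.0664] F [-16.6   0.5  33. ] M [0.19 3.53 0.01] o0.0308
```

View pics/v6.png

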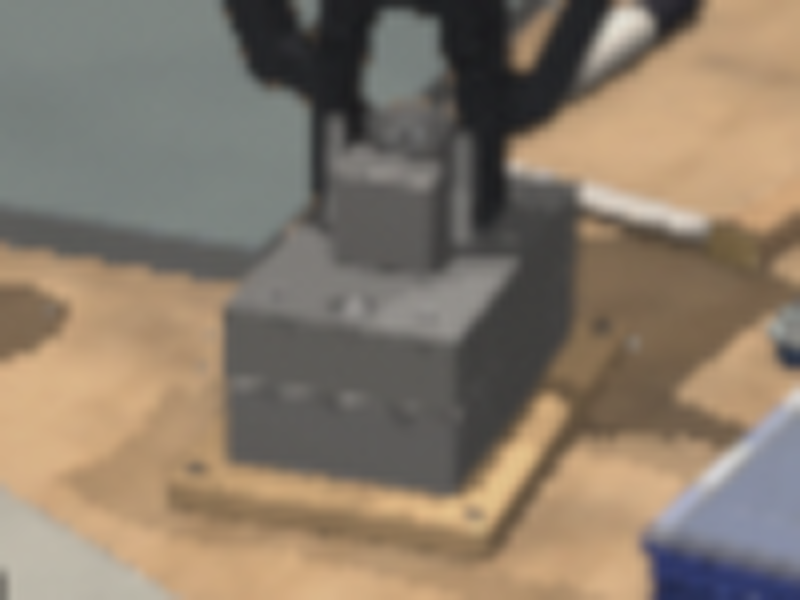

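The halves are flush in the picture (seam at about y=385, dowel tip showing at (352,305)). The force also stiffens sharply at z=0.0665, which is 0.040 + 0.0265 as predicted. I ease off to about 22 N to cut the side load, then hand in.

```bash
python3 - <<'E'
from h import *
env.line_to([.61478,-.02024,.0615],quat(5.9),vel=.02); env.dwell(.4); st("final")
print(np.degrees(np.arccos(-Rn.from_quat(np.roll(get_eef_rot(),-1)).as_matrix()[2,0])))
workorder.finish_job(); st("done")
E
```

```text
final t37.9 p [ 0.6151 -0.0203  0.0664] F [-11.5   0.9  23. ] M [0.04 2.35 0.02] o0.0310
0.15257713030768189
the job is handed in; nothing more can be done
the job is handed in; nothing more can be done
```

The mould is loaded, closed and handed in at about 38 s, with the arm still holding it shut; the hand-in reported no verdict.

- **Core pins:** Each pin went into its matching bore. They met firm resistance at the expected seat height, within about 0.3 mm, and a picture after letting go showed both upright in their recesses.
- **Upper half:** It went over both dowels with almost no side force. Pressed down, it came to a hard stop with the fingers at z = 0.0664 m, where 0.0665 m was predicted for flush, and the side picture showed the halves closed.
- **Final hold:** The arm was pressing with about 23 N and the gripper was tilted 0.15°.

**Disagreements and limits:**
- The two cameras differed by 1–3 mm before I corrected for it.
- The gripper read about 3 mm under the true diameter on both pins.
- A side force of about 11 N remained in the final hold, though the measured position did not drift.
- I did not measure how far the dowel holes sit from the dowels; I inferred it from the fit.
- I never touched the weight, can or glue bottle, but I took no final picture to confirm their positions.

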